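# Tap the bezel block into its seat and lock it

## Robot

A 7-joint arm with a two-finger parallel gripper is mounted at the origin on the work surface. World frame = base frame: x ahead of the robot, y to its left, z up, the work surface at z = 0. Lengths are in m, angles in rad, forces in N, time in s.
With the tool pointing down it reaches from about 0.425 to 0.875 m from the base axis. Payload 8.4 kg.
Tool frame: the origin (TCP) lies at the very end of the fingers, on their centre line; the grasp point (between the pads) lies 19 mm behind it; x points along the fingers, z is the direction in which the jaws open and shut, and the axes are right-handed (so a half turn about x gives the same grasp; the last joint's range is limited). The gripper opens to 85 mm and grips with 20 to 120 N. Pads are 22 mm wide; open, the fingers measure 114 mm over their backs; the gripper's body (76 mm by 85 mm) begins 54 mm behind the grasp point. The pads swing forward as they close: fully open they stand 13 mm farther back than shut.
Start: joints at [-1.449, 0.333, 0.04, 1.465, -0.013, 1.343, -0.059], TCP at [0.142, 0.634, 0.21] pointing down, gripper open.
Joint ranges: [-2.58, 2.58], [-0.38, 2.09], [-1.3, 1.39], [0.25, 2.4], [-1.5, 4.64], [0.08, 2.09], [-2.65, 2.65]. Speed limits (rad/s): [2.22, 2.22, 2.79, 2.79, 3.14, 3.14, 3.14].

## Interface

Orientations are given as a unit quaternion [x, y, z, w].
In Python, from workcell import robot, cams gives the robot as it stands. The module is installed in compiled form; this text tells all that it offers.
- The arm moves only by the tool send_rows, never from a script. Its argument "steps" is a list of rows, each a list of 3 entries, a list of its own where there are three numbers: the shift along the tool's x, y, z scaled (see below), then the turn, a rotation vector about the tool's x, y, z scaled (see below), then the opening, from -1 (shut) to 1 (fully open). A call has 1 to 5 rows; each row is the pose to reach, as a shift and turn from the pose commanded when the call began, along the tool's axes at that moment; what a row does not reach only later rows make up. The controller multiplies each number of a shift by 0.5 m and each number of a turn by 0.5 rad. A row lasts 1/10 s, in which the tool goes at most 50 mm and 8.59 degrees, less where a joint would pass 70% of its speed; a pose out of reach is approached as far as the arm can. A call with a number of a shift or a turn outside -1 to 1 is refused whole. A call with a gripper value outside its range is refused whole. The fingers move at their own pace and stop on an object; "newtons" is the grip in N (left out, the last holds). Time passes only in rows, so rows that repeat a pose let the fingers close. It gives the time, the measured TCP pose, the force and the opening at its end, in the units of the state.
- robot.get_state(): the state, without advancing time (a new reading comes with each control period).
- cams.grab_frame(name): name is "scene" or "top" or "wrist"; returns (picture, depth): 400x640x3 uint8, blue, green, red; 400x640 float32, m along the optical axis (not along the pixel's ray), 0 where there is no reading.
- cams.camera_params(name): a dict with "fx", "fy", "cx", "cy" (pixels), "k1" (the pictures are not rectified: a ray, as slopes to the right and down, at radius r is drawn at 1 + k1 r^2 times it, then the intrinsics apply), "eye" and "attitude" of the camera in the world. Camera axes: x right, y down, z forward; pixel columns grow to the right and rows downward; lengths in m; the calibration is good to about 2 mm. A picture is of the moment at which its call begins: read the wrist's pose just before it. camera_params takes no time and is no camera call; for the wrist camera it gives the pose at the moment of the call.
- robot.close_job(): hands the job in, once; it reports no verdict.
The state is a dict: "time_s": time; "joint_pos": joint angles; "joint_velocities": joint speeds; "joint_torque": joint torques, N m; "ee_pos": TCP position; "tool_rot": TCP orientation; "ft_force": force on the tool from outside, world axes, zero at the start; "wrist_torque": the same for the moment, N m; "gripper_width": finger opening in m.
Only numpy, scipy, OpenCV 4.12 (cv2) and the standard library are available. Lean on these libraries where they do the work, as an engineer would, in place of code of your own. Each camera call takes 0.05 s, during which the arm holds its last target.

## Task

The steel bezel block is loose on its bed, riding on the two keys under it, and its seat is hidden a little way along the bed, on one side or the other. Tap or push it gently along the bed with the fingers, from one end and if need be from the opposite end, until the line on its shoulder meets the line scribed on the near rail, the keys drop into the seat and the block sits flat on the deck; then swing the brass keeper fully round over the block's shoulder to lock it. Never push the block hard, do not lift it out of the bed, do not force the keeper, and leave the other things on the bench where they are.

Things in the scene. Friction and masses are not known exactly. Their poses are not given: they have to be found in the camera images.
- bed_mid (a point): Middle of the fixed steel bed, at deck height (26 mm above the bench). y runs along the bed (the block slides this way), x across it to the far rail, z up. The deck is flat, 94 mm wide, 224 mm long, between rails 8 mm higher than the deck, inner faces at x = -49 and +49 mm. The deck with its near rail (-x) is shifted 8 to 28 mm to +y or to -y: not measured, different each time.
- bed: The bed's base plate, 150 (x) x 290 (y) x 14 mm; origin under its centre on the bench, below bed_mid, same axes. The seat is two cross grooves in the shifted deck, 11.5 mm wide, 12 mm deep, 70 mm apart. Its middle is the deck's middle, marked by a black line scribed across the near rail. So the block's seated place is 8 to 28 mm from bed_mid along y, on an unknown side.
- block_mid (a point): Centre of the loose steel bezel block, half-way up, 22.5 mm above the foot's underside; axes as the bed's. Foot 96 (x) x 100 (y) x 20 mm high; upper part 48 (x) x 100 (y) x 25 mm with round holes in its top. Both end faces (y = -50, +50 mm) are flat, 45 mm tall; the foot makes a 24 mm wide shoulder on each long side. Riding on its keys, this point is 26.5 mm above the deck; seated, 22.5 mm.
- block: Same block, 0.55 to 0.8 kg; origin at the centre of the foot's underside. Under it two cross keys 60 (x) x 8 (y) x 4 mm high at y = -35, +35 mm, 1.75 mm play each way in the grooves. With both in the grooves it drops 4 mm, lies flat on the deck and stops at the groove walls. Sliding takes 2 to 6 N; pushing it with over 15 N is too hard; pushed hard when seated it tips up and out.
- keeper (a joint): Turn of the brass keeper, rad: 0 = along the far rail (nose to bed -y, tail with peg to +y), growing clockwise from above to 1.57 = fully closed on its stop (nose to -x over the block's shoulder, tail to +x). The nose, 26 mm long, 12 mm wide, passes 2 mm over the shoulder of a seated block and is blocked by an unseated one. Turns with about 1 N at the peg, stays where left.
- keeper_pivot (a point): Upright pivot axis of the keeper on the far rail, at bed x = +57.5 mm, y = 0; this point is at the keeper bar's mid height, 25 mm above the deck. Axes as the bed's.
- keeper_peg (a point): Middle of the upright round peg on the keeper's tail, 10 mm in diameter, 30 mm tall (15 mm above and below this point), 45 mm from the pivot axis. The bar below it is 12 mm wide, 6 mm thick; its underside is 22 mm above the deck, the peg's foot 28 mm, the peg's top 58 mm. Its axes turn with the keeper.
- dish: Bystander: white dish, 120 mm across, 22 mm high; origin at the centre of its underside.
- hammer: Bystander: small hammer lying on the bench, 220 mm long; origin underneath, handle to its -x.
- mandrel: Bystander: steel stake standing upright, 140 mm tall, 40 mm across at its collar; origin under its centre.
- charcoal: Bystander: dark block, 70 x 110 x 30 mm; origin at the centre of its underside.

How it is judged:
On the way, in this order (a step that is already met when the one before it is completed fails the run):
1. both keys have dropped into the seat and the block lies flat (z of block_mid in the frame of bed_mid between 0.02 and 0.0242 m and angle between block_mid's own z axis and vertical below 0.03 rad), for 0.2 s.
2. the keeper is closed over the block (value of joint keeper above 1.45 rad), for 0.2 s.
At the end, for the whole second after the job is handed in: The block lies flat on the deck with both keys in the grooves (its middle 20 to 24.2 mm above the deck, tilt under 0.03 rad), at rest, and the keeper is closed (above 1.45 rad) (all of step 1 and value of joint keeper above 1.45 rad and linear speed of block below 0.01 m/s); the robot touches nothing.
It fails at once if the fingers pushed or squeezed the block with more than 15 N (contact force between the fingers and block above 15 N).
It fails at once if the block was lifted or thrown out of its bed (z of block_mid in the frame of bed_mid above 0.036 m).
It fails at once if the keeper was forced against the block (over 20 N) (contact force between keeper and block above 20 N).
It fails at once if a bystander was moved more than 20 mm (distance of any of dish, hammer, mandrel, charcoal from where it was at the start of the episode above 0.02 m).
It also fails if it takes over 66 s, if anything falls off the work surface, if the arm or the gripper's body presses on something with over 40 N, if the wrist force passes 120 N, or if a joint passes its speed limit or range.

## Working session

There is one attempt and no reset: what is moved stays moved. The work goes in short steps, Python scripts to look and compute and a tool call to move; the robot and the scene stay as the last step left them, time stands still between calls to the robot, and variables do not carry over. Pictures are saved under pics/ and viewed, and the job is handed in when it is done.

Besides the shell and the picture viewer there is one more tool, called after "Emit:" in YAML: its name, and indented under it one key for each argument. send_rows: Moves the arm, as the interface text tells. Shifts and turns lie within -1 to 1; 1 stands for 0.5 m of shift or 0.5 rad of turn. Its arguments: {"type":"object","properties":{"steps":{"type":"array","items":{"type":"array"}},"newtons":{"type":"number"}},"required":["steps"]}

```bash
mkdir -p pics
cat > h.py <<'E'
import numpy as np,cv2
from workcell import robot,cams
from scipy.spatial.transform import Rotation as R
def att(p):
    a=np.array(p["attitude"]);return a if a.shape==(3,3) else R.from_quat(a).as_matrix()
E
python3 - <<'E'
from h import *
s=robot.get_state()
print({k:np.round(v,4) for k,v in s.items()})
for n in["scene","top","wrist"]:
    print(n,cams.camera_params(n))
    im,d=cams.grab_frame(n);cv2.imwrite(f"pics/{n}0.png",im);np.save(f"{n}0.npy",d)
E
```

```text
{'time_s': np.float64(0.0), 'joint_pos': array([-1.4492,  0.3339,  0.0399,  1.4663, -0.0134,  1.3433, -0.0585]), 'joint_velocities': array([-0.0005,  0.0001, -0.0026, -0.0001,  0.0006,  0.0006,  0.0005]), 'joint_torque': array([-6.00000e-04, -6.58559e+01,  1.36500e+00, -4.05559e+01,
        1.67000e-02,  1.24000e-02,  0.00000e+00]), 'ee_pos': array([0.1423, 0.6337, 0.2091]), 'tool_rot': array([-0.4422,  0.5525,  0.4415,  0.5516]), 'ft_force': array([-0.2161,  0.1279, -0.0494]), 'wrist_torque': array([-0.0368, -0.0296,  0.0593]), 'gripper_width': np.float64(0.0854)}
scene {'fx': 396.2309290340771, 'fy': 396.2309290340771, 'cx': 313.3413518902635, 'cy': 199.46566625552882, 'k1': -0.06554448232034686, 'eye': array([ 1.13187449, -0.21746206,  0.83968859]), 'attitude': array([ 0.76058812,  0.54961086, -0.19856195, -0.28285468])}
top {'fx': 377.11628673680633, 'fy': 377.11628673680633, 'cx': 314.9485003652389, 'cy': 202.1317617769071, 'k1': -0.06610707323432387, 'eye': array([0.38355379, 0.01613488, 1.22649059]), 'attitude': array([ 0.71375719, -0.69800971,  0.04399187, -0.03738747])}
wrist {'fx': 341.3076168898169, 'fy': 341.3076168898169, 'cx': 319.6955680701596, 'cy': 198.36598922374606, 'k1': -0.05032352683942114, 'eye': array([0.0614609 , 0.65136714, 0.37257816]), 'attitude': array([0.77011633, 0.61680014, 0.10103072, 0.12755871])}
```

View pics/scene0.png

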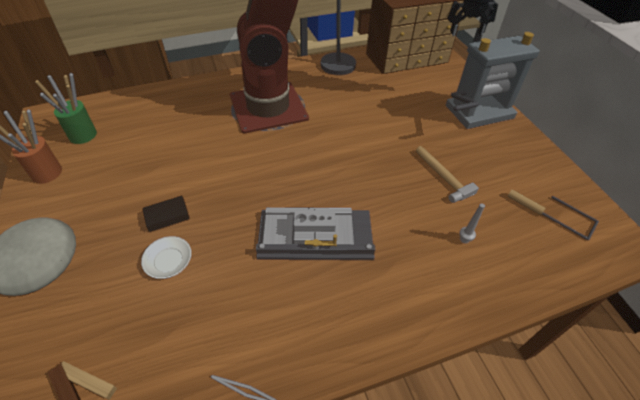

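View pics/top0.png

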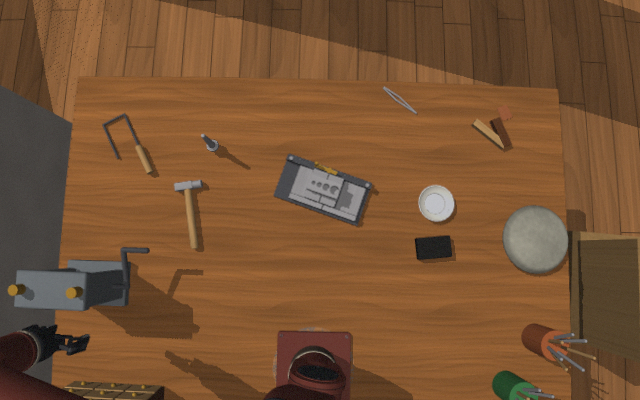

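View pics/wrist0.png

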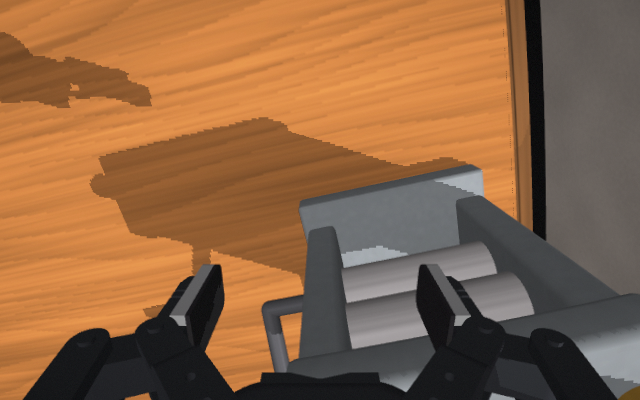

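The bed is near (322,188) in the top view, rotated a little. The hammer is at (190,210), the mandrel at (210,143), the dish at (436,203) and the charcoal at (433,247). Next I'll zoom in and measure the bed.

```bash
cat >> h.py <<'E'
def cast(n,uv,z,p=None):
    p=p or cams.camera_params(n)
    K=np.array([[p['fx'],0,p['cx']],[0,p['fy'],p['cy']],[0,0,1]])
    uv=np.atleast_2d(np.array(uv,float))
    q=cv2.undistortPoints(uv.reshape(-1,1,2),K,np.array([p['k1'],0,0,0.])).reshape(-1,2)
    r=np.c_[q,np.ones(len(q))]@att(p).T
    e=np.array(p['eye']);t=(z-e[2])/r[:,2]
    return e+r*t[:,None]
def proj(n,X,p=None):
    p=p or cams.camera_params(n)
    K=np.array([[p['fx'],0,p['cx']],[0,p['fy'],p['cy']],[0,0,1]])
    c=(np.atleast_2d(X)-p['eye'])@att(p)
    return cv2.projectPoints(c.reshape(-1,1,3),np.zeros(3),np.zeros(3),K,np.array([p['k1'],0,0,0.]))[0].reshape(-1,2)
E
python3 - <<'E'
from h import *
im=cv2.imread("pics/top0.png")[145:230,262:382];cv2.imwrite("pics/topz.png",cv2.resize(im,None,fx=6.5,fy=6.5,interpolation=cv2.INTER_CUBIC))
im=cv2.imread("pics/scene0.png")[195:270,245:385];cv2.imwrite("pics/scz.png",cv2.resize(im,None,fx=5.7,fy=5.7,interpolation=cv2.INTER_CUBIC))
d=np.load("top0.npy");print(d[150:225:6,275:375:8].round(3))
print(cast("top",[[290,156],[370,185],[275,192],[357,222]],0.014))
E
```

```text
[[1.254 1.256 1.256 1.257 1.258 1.248 1.262 1.259 1.257 1.25  1.257 1.255
  1.259]
 [1.249 1.25  1.22  1.252 1.256 1.255 1.256 1.259 1.251 1.255 1.256 1.259
  1.253]
 [1.248 1.249 1.234 1.211 1.217 1.17  1.253 1.253 1.25  1.251 1.253 1.247
  1.254]
 [1.245 1.229 1.238 1.222 1.223 1.214 1.195 1.248 1.249 1.248 1.254 1.254
  1.25 ]
 [1.249 1.237 1.234 1.22  1.223 1.196 1.2   1.213 1.211 1.246 1.245 1.25
  1.251]
 [1.236 1.23  1.224 1.22  1.214 1.164 1.167 1.195 1.196 1.211 1.206 1.23
  1.245]
 [1.239 1.223 1.227 1.213 1.164 1.165 1.181 1.166 1.169 1.215 1.216 1.216
  1.246]
 [1.225 1.223 1.214 1.214 1.184 1.173 1.166 1.185 1.226 1.216 1.215 1.215
  1.24 ]
 [1.237 1.219 1.203 1.198 1.188 1.191 1.186 1.18  1.211 1.211 1.213 1.223
  1.241]
 [1.232 1.237 1.235 1.219 1.201 1.206 1.198 1.184 1.208 1.208 1.212 1.226
  1.239]
 [1.232 1.23  1.231 1.231 1.233 1.214 1.203 1.2   1.209 1.206 1.21  1.231
  1.233]
 [1.229 1.23  1.229 1.228 1.232 1.234 1.228 1.224 1.202 1.198 1.215 1.235
  1.232]
 [1.225 1.229 1.225 1.233 1.227 1.225 1.23  1.229 1.231 1.214 1.214 1.228
  1.23 ]]
[[ 0.67455684  0.09156855  0.014     ]
 [ 0.58431312 -0.17211288  0.014     ]
 [ 0.55404071  0.13667104  0.014     ]
 [ 0.46255458 -0.13063537  0.014     ]]
```

View pics/topz.png

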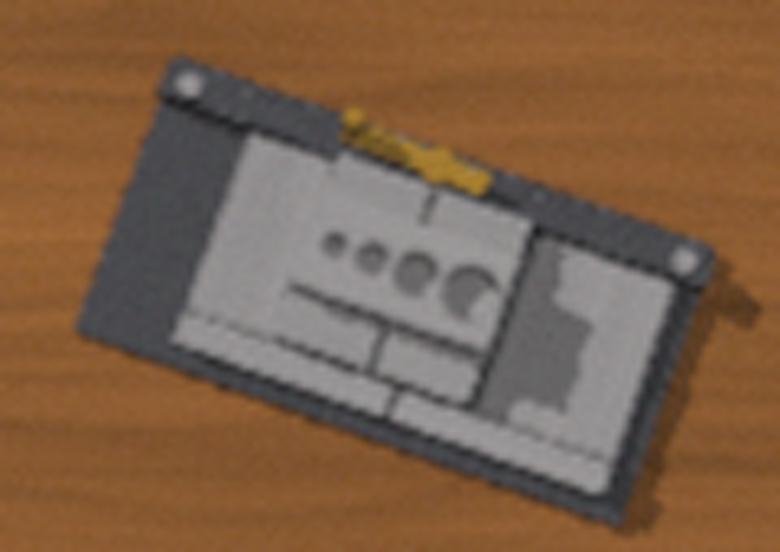

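View pics/scz.png

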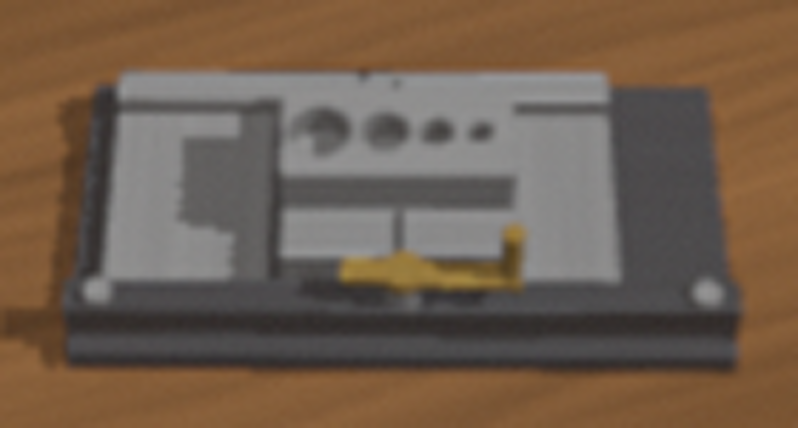

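Run:
```python
from h import *
p=cams.camera_params("top");d=np.load("top0.npy");im=cv2.imread("pics/top0.png")
v,u=np.mgrid[0:400,0:640]
K=np.array([[p['fx'],0,p['cx']],[0,p['fy'],p['cy']],[0,0,1]])
q=cv2.undistortPoints(np.c_[u.ravel(),v.ravel()].astype(float).reshape(-1,1,2),K,np.array([p['k1'],0,0,0.])).reshape(-1,2)
P=(np.c_[q,np.ones(len(q))]*d.reshape(-1,1))@att(p).T+p['eye'];P=P.reshape(400,640,3)
for a,(r0,r1,c0,c1) in dict(vise=(240,315,0,150),mandrel=(130,155,195,220),hammer=(178,250,172,205)).items():
    Q=P[r0:r1,c0:c1].reshape(-1,3);Q=Q[(Q[:,2]>.03)&(Q[:,2]<.6)];print(a,np.percentile(Q,[1,50,99],axis=0).round(3))
z=lambda L:np.array(L)/6.5+[262,145]
A=lambda *L:z(L)-0.42
print("rail line",cast("top",A([391,400]),.034)); print("block near shoulder line",cast("top",A([378,345]),.050))
print("block far line",cast("top",A([430,205]),.050))
print("rail inner near corners? far rail ends",cast("top",A([170,62],[715,245]),.034))
print("base near corners",cast("top",A([78,330],[620,522]),.014))
print("deck near rail ends",cast("top",A([172,343],[603,492]),.034))
print("peg top",cast("top",A([350,113]),.084),"block +y,-y top",cast("top",A([530,222],[478,405],[335,160]),.05))
```

```text
vise [[0.197 0.507 0.03 ]
 [0.258 0.65  0.248]
 [0.361 0.792 0.281]]
mandrel [[0.685 0.329 0.03 ]
 [0.697 0.342 0.063]
 [0.716 0.362 0.141]]
hammer [[0.425 0.392 0.03 ]
 [0.561 0.417 0.031]
 [0.578 0.436 0.032]]
rail line [[ 0.50933659 -0.01537091  0.034     ]]
block near shoulder line [[ 0.53426016 -0.00813189  0.05      ]]
block far line [[ 0.60362426 -0.03208958  0.05      ]]
rail inner near corners? far rail ends [[ 0.67580876  0.09783751  0.034     ]
 [ 0.59000013 -0.1740715   0.034     ]]
base near corners [[ 0.54297481  0.14090137  0.014     ]
 [ 0.45324014 -0.13061147  0.014     ]]
deck near rail ends [[ 0.53497457  0.09253971  0.034     ]
 [ 0.46655478 -0.11973146  0.034     ]]
peg top [[0.64077137 0.00812006 0.084     ]] block +y,-y top [[ 0.59639185 -0.08099154  0.05      ]
 [ 0.50617831 -0.05700644  0.05      ]
 [ 0.62483109  0.01470041  0.05      ]]
```

```bash
cat >> h.py <<'E'
C=np.array([0.5655,-0.0165,0.026]);YAW=np.deg2rad(-17.9)
B=R.from_euler('z',YAW).as_matrix()
def bed(x,y,z): return C+B@np.array([x,y,z-0.026])  # z world
def tobed(P): return (np.atleast_2d(P)-C)@B
def mv(target,Rt=None):
    s=robot.get_state();T=R.from_quat(s['tool_rot'])
    d=T.inv().apply(np.array(target)-s['ee_pos'])/.5
    rv=np.zeros(3) if Rt is None else (T.inv()*R.from_matrix(Rt)).as_rotvec()/.5
    print("shift",d.round(4),"turn",rv.round(4))
E
python3 - <<'E'
from h import *
s=robot.get_state();T=R.from_quat(s['tool_rot']).as_matrix();print("tool axes",T.round(3))
p=cams.camera_params("wrist");print("cam in tool",T.T@(p['eye']-s['ee_pos']),"cam fwd in tool",T.T@att(p)[:,2])
E
```

```text
tool axes [[-0.    -0.976  0.219]
 [-0.001  0.219  0.976]
 [-1.    -0.    -0.001]]
cam in tool [-0.16336799  0.08269275 -0.00079051] cam fwd in tool [ 9.47065664e-01 -3.21039847e-01 -2.09201535e-04]
```

Emit:
send_rows:
  steps:
    - [[-0.1, 0, 0], [0, 0, 0], 0]
    - [[-0.2, 0, 0], [0, 0, 0], -1]
    - [[-0.3, 0, 0], [0, 0, 0], -1]
    - [[-0.38, 0, 0], [0, 0, 0], -1]
    - [[-0.38, 0, 0], [0, 0, 0], -1]
  newtons: 40

```text
time_s: 0.65
ee_pos: [0.1427, 0.6354, 0.4066]
tool_rot: [-0.44, 0.55, 0.444, 0.554]
ft_force: [-0.4, 0.5, -0.3]
gripper_width: 0.012
```

Run:
```python
from h import *
Rt=np.c_[[0,0,-1],-B[:,0],B[:,1]]
print(bed(0,0.12,0.25));s=robot.get_state();print(s['ee_pos'],s['gripper_width']);mv(np.r_[bed(0,0.12,0)[:2],s['ee_pos'][2]],Rt)
```

```text
[0.60238279 0.09769133 0.25      ]
[0.14266068 0.63542934 0.40660473] 0.012003595780409776
shift [-0.0084 -1.1327 -0.8479] turn [ 0.183   0.0181 -0.002 ]
```

Emit:
send_rows:
  steps:
    - [[0, -0.08, -0.06], [0, 0, 0], -1]
    - [[0, -0.16, -0.12], [0, 0, 0], -1]
    - [[0, -0.24, -0.18], [0, 0, 0], -1]
    - [[0, -0.32, -0.24], [0, 0, 0], -1]
    - [[0, -0.4, -0.3], [0, 0, 0], -1]

```text
time_s: 1.15
ee_pos: [0.3056, 0.4421, 0.3995]
tool_rot: [-0.442, 0.552, 0.442, 0.552]
ft_force: [-0.3, 0.1, -0.4]
gripper_width: -0.0001
```

Emit:
send_rows:
  steps:
    - [[0, -0.08, -0.06], [0, 0, 0], -1]
    - [[0, -0.16, -0.12], [0, 0, 0], -1]
    - [[0, -0.24, -0.18], [0, 0, 0], -1]
    - [[0, -0.32, -0.24], [0.183, 0, 0], -1]
    - [[0, -0.4, -0.3], [0.183, 0, 0], -1]

```text
time_s: 1.65
ee_pos: [0.4678, 0.2519, 0.3997]
tool_rot: [-0.415, 0.572, 0.415, 0.572]
ft_force: [0.7, 0.9, -0.5]
gripper_width: -0.0
```

Run:
```python
from h import *
Rt=np.c_[[0,0,-1],-B[:,0],B[:,1]]
s=robot.get_state();print(s['ee_pos'],s['gripper_width']);mv(bed(0,0.12,0.25),Rt)
```

```text
[0.46776359 0.25193012 0.39971964] -4.002815525618665e-05
shift [ 0.2994 -0.3517 -0.2097] turn [-0.0059 -0.0002 -0.0005]
```

Emit:
send_rows:
  steps:
    - [[0, -0.08, -0.05], [0, 0, 0], -1]
    - [[0, -0.16, -0.1], [0, 0, 0], -1]
    - [[0, -0.24, -0.15], [0, 0, 0], -1]
    - [[0.05, -0.32, -0.19], [0, 0, 0], -1]
    - [[0.12, -0.352, -0.21], [0, 0, 0], -1]

```text
time_s: 2.15
ee_pos: [0.6048, 0.0956, 0.3402]
tool_rot: [-0.416, 0.572, 0.414, 0.573]
ft_force: [-0.3, 1.1, -0.7]
gripper_width: 0.0001
```

Emit:
send_rows:
  steps:
    - [[0.08, 0, 0], [0, 0, 0], -1]
    - [[0.12, 0, 0], [0, 0, 0], -1]
    - [[0.16, 0, 0], [0, 0, 0], -1]
    - [[0.16, 0, 0], [0, 0, 0], -1]

```text
time_s: 2.55
ee_pos: [0.6005, 0.0997, 0.2567]
tool_rot: [-0.416, 0.574, 0.417, 0.57]
ft_force: [0.5, 0.1, -0.2]
gripper_width: 0.0001
```

Run:
```python
from h import *
s=robot.get_state();print(s['ee_pos'],tobed(s['ee_pos']))
im,d=cams.grab_frame("wrist");cv2.imwrite("pics/w1.png",im)
```

```text
[0.60045085 0.09969238 0.25672557] [[-0.00245346  0.12131039  0.23072557]]
```

View pics/w1.png

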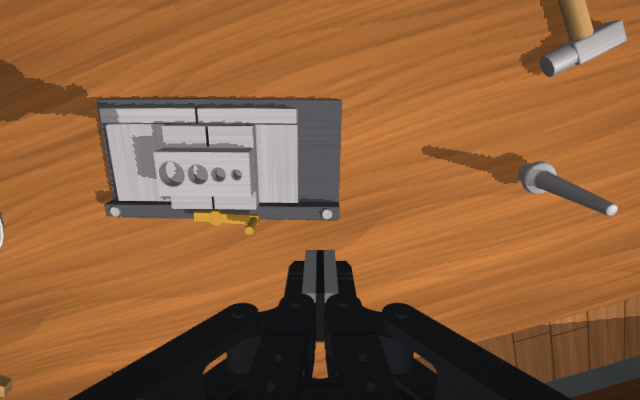

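The wrist view shows the whole bed. The rail line is at (197,116), the block's near line at (207,136), the keeper pivot at (217,217) and the peg at (250,229). The block needs to go left in the picture, toward bed -y.

Run:
```python
from h import *
im=cv2.imread("pics/w1.png")[92:240,92:348];cv2.imwrite("pics/w1z.png",cv2.resize(im,None,fx=3.1,fy=3.1,interpolation=cv2.INTER_CUBIC))
p=cams.camera_params("wrist")
f=lambda uv,z:print(tobed(cast("wrist",uv,z,p)).round(4)[:,:2].tolist())
print('far rail ends');f([[106,205],[340,205],[106,218],[339,219]],.034)
print('base near');f([[98,99],[340,99]],.02)
print('rail line');f([[197,107],[197,122]],.034)
print('block near line, foot ends');f([[206.5,127],[208,146],[163,125],[253,125]],.05)
print('top +y/-y');f([[157,149],[250,149],[155,193],[257,193]],.075)
print('far line');f([[213,196],[213,208]],.05)
print('peg top');f([[250,231]],.084);print('pivot');f([[217,218]],.054)
```

```text
far rail ends
[[0.0557, -0.1436], [0.0552, 0.145], [0.073, -0.1471], [0.0734, 0.1442]]
base near
[[-0.0702, -0.1374], [-0.0678, 0.1435]]
rail line
[[-0.0604, -0.0161], [-0.0439, -0.0178]]
block near line, foot ends
[[-0.0402, -0.0022], [-0.0194, -0.0026], [-0.0427, -0.05], [-0.042, 0.0486]]
top +y/-y
[[-0.0209, -0.0483], [-0.0205, 0.0489], [0.027, -0.0577], [0.0269, 0.0534]]
far line
[[0.0386, -0.0027], [0.0534, -0.0042]]
peg top
[[0.0673, 0.045]]
pivot
[[0.0643, 0.0006]]
```

View pics/w1z.png

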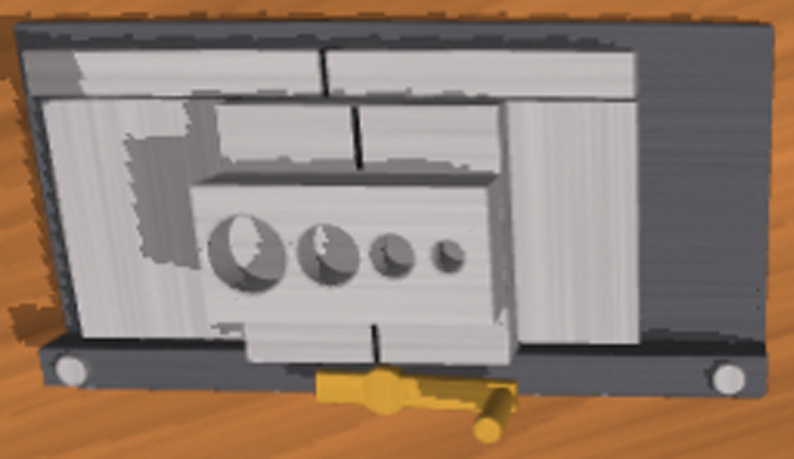

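Emit:
send_rows:
  steps:
    - [[0, 0, 0], [0.28, 0, 0], -1]
    - [[0, 0, 0], [0.56, 0, 0], -1]
    - [[0, 0, 0], [0.84, 0, 0], -1]
    - [[0, 0, 0], [1, 0, 0], -1]

```text
time_s: 3.0
ee_pos: [0.6027, 0.1, 0.2616]
tool_rot: [-0.26, 0.657, 0.26, 0.658]
ft_force: [-0.1, -0.1, -0.5]
gripper_width: 0.0001
```

Emit:
send_rows:
  steps:
    - [[0, 0, 0], [0.28, 0, 0], -1]
    - [[0, 0, 0], [0.56, 0, 0], -1]
    - [[0, 0, 0], [0.84, 0, 0], -1]
    - [[0, 0, 0], [1, 0, 0], -1]

```text
time_s: 3.4
ee_pos: [0.6027, 0.1001, 0.2616]
tool_rot: [-0.089, 0.701, 0.089, 0.702]
ft_force: [-0.2, 0.3, 0.2]
gripper_width: -0.0004
```

Emit:
send_rows:
  steps:
    - [[0, 0, 0], [0.28, 0, 0], -1]
    - [[0, 0, 0], [0.56, 0, 0], -1]
    - [[0, 0, 0], [0.84, 0, 0], -1]
    - [[0, 0, 0], [1, 0, 0], -1]
    - [[0, 0, 0], [1, 0, 0], -1]

```text
time_s: 3.9
ee_pos: [0.6027, 0.1001, 0.2614]
tool_rot: [0.086, 0.701, -0.085, 0.702]
ft_force: [0.6, 0.6, 0.1]
gripper_width: -0.0001
```

```bash
sed -i 's/^C=.*;YAW/C=np.array([0.5712,-0.0183,0.026]);YAW/' h.py
cat >> h.py <<'E'
RT=np.c_[[0,0,-1],B[:,1],B[:,0]]  # tool y=+bed y, tool z=+bed x
def st():
    s=robot.get_state();print("t",round(float(s['time_s']),2),"bed",(tobed(s['ee_pos'])[0]*1000).round(1),"z",round(float(s['ee_pos'][2])*1000,1),"f_bed",(B.T@s['ft_force']).round(1));return s
E
python3 - <<'E'
from h import *
s=st();print(s['joint_pos'].round(2));mv(bed(0,0.10,0.10),RT)
im,d=cams.grab_frame("wrist");cv2.imwrite("pics/w2.png",im)
E
```

```text
t 3.9 bed [ -6.5 122.3 235.4] z 261.4 f_bed [0.4 0.7 0.1]
[-0.86  0.28  0.78  1.52 -0.2   1.42 -0.31]
shift [ 0.3227 -0.0457  0.0093] turn [ 0.1401  0.0027 -0.0017]
```

View pics/w2.png

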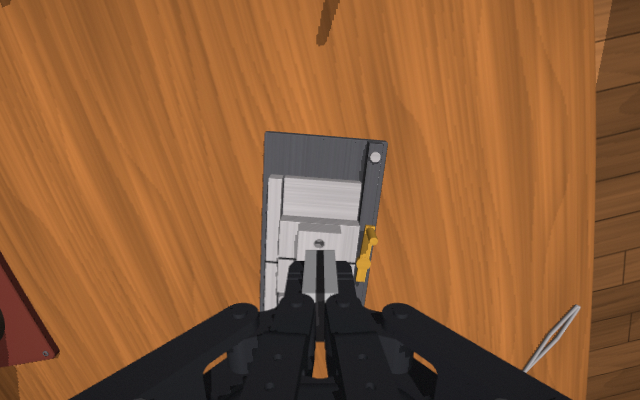

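Emit:
send_rows:
  steps:
    - [[0.1, 0, 0.01], [0.14, 0, 0], -1]
    - [[0.2, -0.02, 0.01], [0.14, 0, 0], -1]
    - [[0.3, -0.046, 0.01], [0.14, 0, 0], -1]
    - [[0.36, -0.046, 0.01], [0.14, 0, 0], -1]
    - [[0.36, -0.046, 0.01], [0.14, 0, 0], -1]

```text
time_s: 4.45
ee_pos: [0.5986, 0.0758, 0.0763]
tool_rot: [0.108, 0.701, -0.11, 0.696]
ft_force: [-0.5, 0.1, 0.1]
gripper_width: 0.0002
```

Run:
```python
from h import *
s=st();mv(bed(0,0.075,0.042),RT)
```

```text
t 4.45 bed [-2.8 98.  50.3] z 76.3 f_bed [-0.5 -0.   0.1]
shift [ 0.0688 -0.0457  0.0059] turn [ 0.0056 -0.0115  0.0077]
```

Emit:
send_rows:
  steps:
    - [[0.04, -0.01, 0.005], [0, 0, 0], -1]
    - [[0.069, -0.02, 0.005], [0, 0, 0], -1]
    - [[0.069, -0.036, 0.005], [0, 0, 0], -1]
    - [[0.069, -0.036, 0.005], [0, 0, 0], -1]

```text
time_s: 4.85
ee_pos: [0.5986, 0.0569, 0.0468]
tool_rot: [0.11, 0.698, -0.11, 0.699]
ft_force: [-0.2, -0.1, -0.3]
gripper_width: -0.0
```

Run:
```python
from h import *
s=st()
im,d=cams.grab_frame("wrist");cv2.imwrite("pics/w3.png",im)
im,d=cams.grab_frame("scene");cv2.imwrite("pics/s3.png",cv2.resize(im[180:280,230:390],None,fx=5,fy=5,interpolation=cv2.INTER_CUBIC))
```

```text
t 4.85 bed [ 3.  80.  20.8] z 46.8 f_bed [-0.2 -0.2 -0.3]
```

View pics/w3.png

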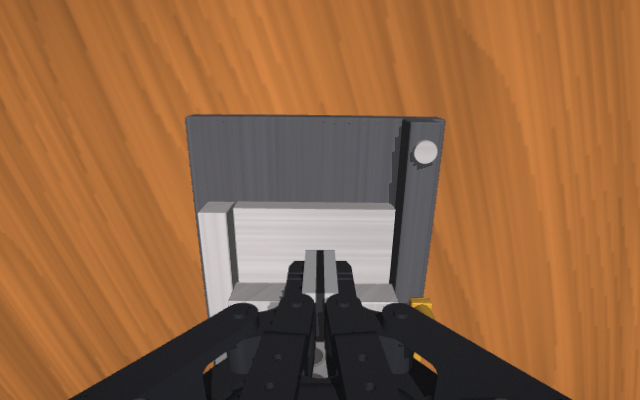

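View pics/s3.png

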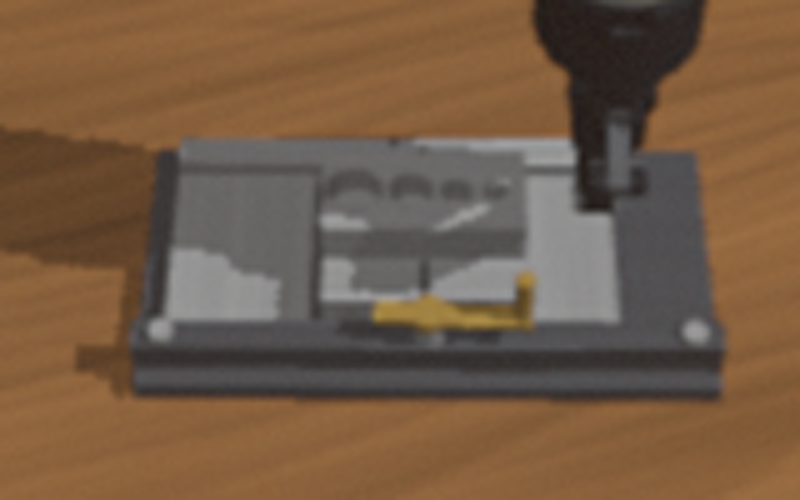

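Emit:
send_rows:
  steps:
    - [[0.01, -0.008, 0], [0, 0, 0], -1]
    - [[0.01, -0.014, 0], [0, 0, 0], -1]
    - [[0.01, -0.02, 0], [0, 0, 0], -1]
    - [[0.01, -0.024, 0], [0, 0, 0], -1]
    - [[0.01, -0.026, 0], [0, 0, 0], -1]

```text
time_s: 5.45
ee_pos: [0.5944, 0.0457, 0.0406]
tool_rot: [0.11, 0.698, -0.11, 0.699]
ft_force: [-0.7, -0.3, 0.6]
gripper_width: -0.0002
```

Emit:
send_rows:
  steps:
    - [[0, -0.002, 0], [0, 0, 0], -1]
    - [[0, -0.004, 0], [0, 0, 0], -1]
    - [[0, -0.006, 0], [0, 0, 0], -1]
    - [[0, -0.008, 0], [0, 0, 0], -1]
    - [[0, -0.01, 0], [0, 0, 0], -1]

```text
time_s: 5.95
ee_pos: [0.5928, 0.0413, 0.0405]
tool_rot: [0.11, 0.699, -0.11, 0.699]
ft_force: [-0.3, -1.0, -0.5]
gripper_width: 0.0002
```

Run:
```python
from h import *
s=st()
```

```text
t 5.95 bed [ 2.3 63.3 14.5] z 40.5 f_bed [-0.  -1.1 -0.5]
```

Emit:
send_rows:
  steps:
    - [[0, -0.002, 0], [0, 0, 0], -1]
    - [[0, -0.004, 0], [0, 0, 0], -1]
    - [[0, -0.006, 0], [0, 0, 0], -1]

```text
time_s: 6.25
ee_pos: [0.5919, 0.0383, 0.0405]
tool_rot: [0.11, 0.699, -0.11, 0.699]
ft_force: [-0.7, -0.5, 1.0]
gripper_width: -0.0004
```

Emit:
send_rows:
  steps:
    - [[0, -0.0015, 0], [0, 0, 0], -1]
    - [[0, -0.003, 0], [0, 0, 0], -1]
    - [[0, -0.0045, 0], [0, 0, 0], -1]

```text
time_s: 6.55
ee_pos: [0.5913, 0.0365, 0.0405]
tool_rot: [0.11, 0.699, -0.11, 0.699]
ft_force: [0.4, 1.7, -0.7]
gripper_width: 0.0001
```

Run:
```python
from h import *
s=st()
```

```text
t 6.55 bed [ 2.3 58.3 14.5] z 40.5 f_bed [-0.1  1.8 -0.7]
```

Emit:
send_rows:
  steps:
    - [[0, -0.001, 0], [0, 0, 0], -1]
    - [[0, -0.002, 0], [0, 0, 0], -1]
    - [[0, -0.003, 0], [0, 0, 0], -1]
    - [[0, -0.004, 0], [0, 0, 0], -1]

```text
time_s: 6.95
ee_pos: [0.5907, 0.0348, 0.0406]
tool_rot: [0.11, 0.699, -0.109, 0.699]
ft_force: [0.9, 4.2, -0.2]
gripper_width: -0.0001
```

Emit:
send_rows:
  steps:
    - [[0, -0.001, 0], [0, 0, 0], -1]
    - [[0, -0.002, 0], [0, 0, 0], -1]
    - [[0, -0.003, 0], [0, 0, 0], -1]
    - [[0, -0.004, 0], [0, 0, 0], -1]

```text
time_s: 7.35
ee_pos: [0.59, 0.0325, 0.0405]
tool_rot: [0.11, 0.699, -0.11, 0.699]
ft_force: [1.5, 3.5, -0.1]
gripper_width: 0.0
```

Run:
```python
from h import *
s=st()
im,d=cams.grab_frame("scene");cv2.imwrite("pics/s4.png",cv2.resize(im[180:280,230:390],None,fx=5,fy=5,interpolation=cv2.INTER_CUBIC))
```

```text
t 7.35 bed [ 2.3 54.1 14.5] z 40.5 f_bed [ 0.3  3.7 -0.1]
```

View pics/s4.png

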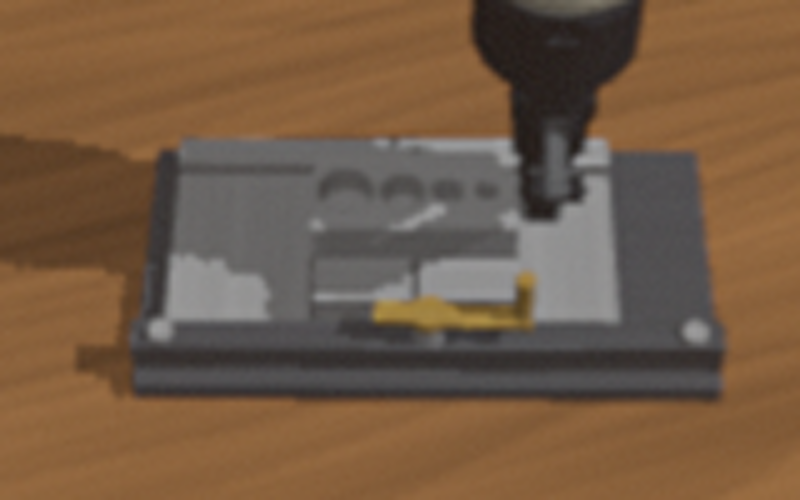

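Emit:
send_rows:
  steps:
    - [[0, -0.0012, 0], [0, 0, 0], -1]
    - [[0, -0.0024, 0], [0, 0, 0], -1]
    - [[0, -0.0036, 0], [0, 0, 0], -1]
    - [[0, -0.0048, 0], [0, 0, 0], -1]
    - [[0, -0.006, 0], [0, 0, 0], -1]

```text
time_s: 7.9
ee_pos: [0.5891, 0.0295, 0.0405]
tool_rot: [0.11, 0.699, -0.11, 0.699]
ft_force: [0.7, 4.1, 0.5]
gripper_width: 0.0
```

Emit:
send_rows:
  steps:
    - [[0, -0.0012, 0], [0, 0, 0], -1]
    - [[0, -0.0024, 0], [0, 0, 0], -1]
    - [[0, -0.0036, 0], [0, 0, 0], -1]
    - [[0, -0.0048, 0], [0, 0, 0], -1]
    - [[0, -0.006, 0], [0, 0, 0], -1]

```text
time_s: 8.4
ee_pos: [0.5882, 0.0267, 0.0405]
tool_rot: [0.11, 0.699, -0.11, 0.699]
ft_force: [2.0, 4.4, -0.2]
gripper_width: -0.0001
```

Run:
```python
from h import *
s=st()
im,d=cams.grab_frame("scene");cv2.imwrite("pics/s5.png",cv2.resize(im[180:280,230:390],None,fx=5,fy=5,interpolation=cv2.INTER_CUBIC))
```

```text
t 8.4 bed [ 2.3 48.1 14.5] z 40.5 f_bed [ 0.5  4.8 -0.2]
```

View pics/s5.png

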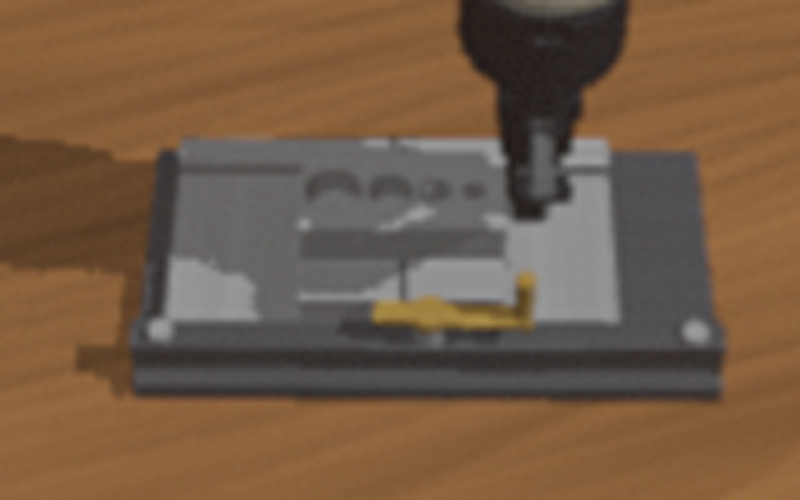

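Still sliding at about 4.5 N, with roughly 2–4 mm left to the seat. I'll use smaller steps from here.

Emit:
send_rows:
  steps:
    - [[0, -0.0008, 0], [0, 0, 0], -1]
    - [[0, -0.0016, 0], [0, 0, 0], -1]
    - [[0, -0.0024, 0], [0, 0, 0], -1]

```text
time_s: 8.75
ee_pos: [0.5878, 0.0256, 0.0405]
tool_rot: [0.11, 0.699, -0.11, 0.699]
ft_force: [1.6, 4.7, -0.1]
gripper_width: -0.0004
```

Emit:
send_rows:
  steps:
    - [[0, -0.0008, 0], [0, 0, 0], -1]
    - [[0, -0.0016, 0], [0, 0, 0], -1]

```text
time_s: 8.95
ee_pos: [0.5876, 0.0249, 0.0405]
tool_rot: [0.11, 0.699, -0.11, 0.699]
ft_force: [1.2, 4.2, 0.8]
gripper_width: 0.0002
```

Emit:
send_rows:
  steps:
    - [[0, -0.0008, 0], [0, 0, 0], -1]
    - [[0, -0.0008, 0], [0, 0, 0], -1]

```text
time_s: 9.15
ee_pos: [0.5874, 0.0244, 0.0405]
tool_rot: [0.11, 0.699, -0.11, 0.699]
ft_force: [1.5, 3.6, 0.6]
gripper_width: 0.0
```

Run:
```python
from h import *
s=st()
im,d=cams.grab_frame("scene");cv2.imwrite("pics/s6.png",cv2.resize(im[180:280,230:390],None,fx=5,fy=5,interpolation=cv2.INTER_CUBIC))
```

```text
t 9.15 bed [ 2.3 45.6 14.5] z 40.5 f_bed [0.3 3.9 0.6]
```

View pics/s6.png

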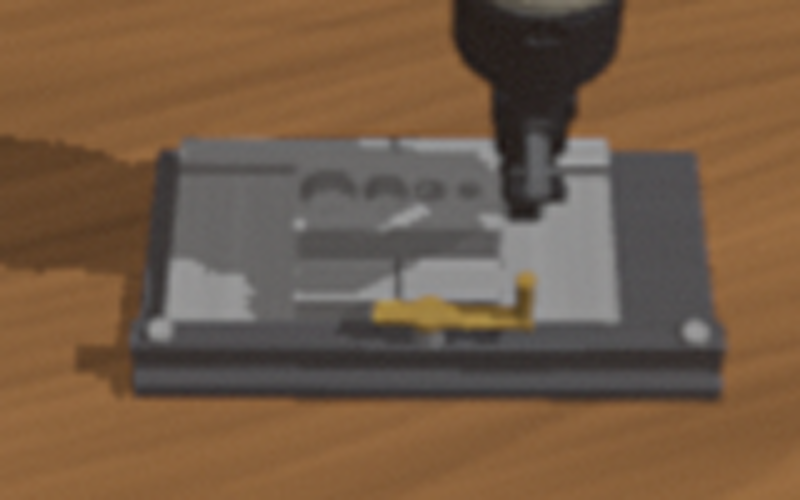

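Emit:
send_rows:
  steps:
    - [[0, -0.0008, 0], [0, 0, 0], -1]
    - [[0, -0.0016, 0], [0, 0, 0], -1]

```text
time_s: 9.4
ee_pos: [0.5872, 0.0238, 0.0406]
tool_rot: [0.11, 0.699, -0.11, 0.699]
ft_force: [0.5, 4.6, 0.1]
gripper_width: -0.0002
```

Emit:
send_rows:
  steps:
    - [[0, -0.0008, 0], [0, 0, 0], -1]
    - [[0, -0.0012, 0], [0, 0, 0], -1]

```text
time_s: 9.6
ee_pos: [0.5868, 0.0226, 0.0405]
tool_rot: [0.11, 0.699, -0.11, 0.698]
ft_force: [0.3, 1.5, -0.3]
gripper_width: -0.0
```

Run:
```python
from h import *
s=st()
im,d=cams.grab_frame("scene");cv2.imwrite("pics/s7.png",cv2.resize(im[180:280,230:390],None,fx=5,fy=5,interpolation=cv2.INTER_CUBIC))
```

```text
t 9.6 bed [ 2.3 43.7 14.5] z 40.5 f_bed [-0.1  1.6 -0.3]
```

View pics/s7.png

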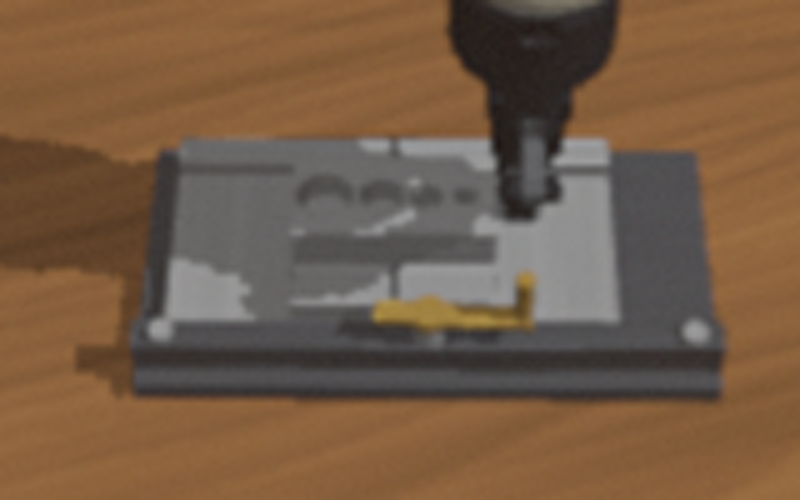

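The force fell from 4.6 to 1.6 N and the block moved down in the image, so it has dropped. I'll back off and check with the wrist camera.

Emit:
send_rows:
  steps:
    - [[0, 0.01, 0], [0, 0, 0], -1]
    - [[0, 0.04, 0], [0, 0, 0], -1]
    - [[-0.08, 0.06, 0], [0, 0, 0], -1]
    - [[-0.16, 0.06, 0], [0, 0, 0], -1]
    - [[-0.24, 0.06, 0], [0, 0, 0], -1]

```text
time_s: 10.15
ee_pos: [0.5962, 0.0529, 0.1617]
tool_rot: [0.109, 0.699, -0.11, 0.698]
ft_force: [1.2, -0.1, -0.4]
gripper_width: -0.0001
```

Emit:
send_rows:
  steps:
    - [[-0.08, 0.1, 0.04], [0, 0, 0], -1]
    - [[-0.16, 0.18, 0.08], [0, 0, 0], -1]
    - [[-0.2, 0.24, 0.08], [0, 0, 0], -1]
    - [[-0.2, 0.24, 0.08], [0, 0, 0], -1]

```text
time_s: 10.55
ee_pos: [0.6731, 0.1605, 0.2631]
tool_rot: [0.108, 0.698, -0.107, 0.7]
ft_force: [-0.3, -0.2, -0.2]
gripper_width: 0.0001
```

Run:
```python
from h import *
s=st()
p=cams.camera_params("wrist")
im,d=cams.grab_frame("wrist");cv2.imwrite("pics/w8.png",im);np.save("w8.npy",d)
im,d=cams.grab_frame("top");cv2.imwrite("pics/t8.png",cv2.resize(im[145:230,262:382],None,fx=6.5,fy=6.5,interpolation=cv2.INTER_CUBIC))
im,d=cams.grab_frame("scene");cv2.imwrite("pics/s8.png",cv2.resize(im[180:280,230:390],None,fx=5,fy=5,interpolation=cv2.INTER_CUBIC))
```

```text
t 10.55 bed [ 42.  201.5 237.1] z 263.1 f_bed [-0.3 -0.3 -0.2]
```

View pics/w8.png

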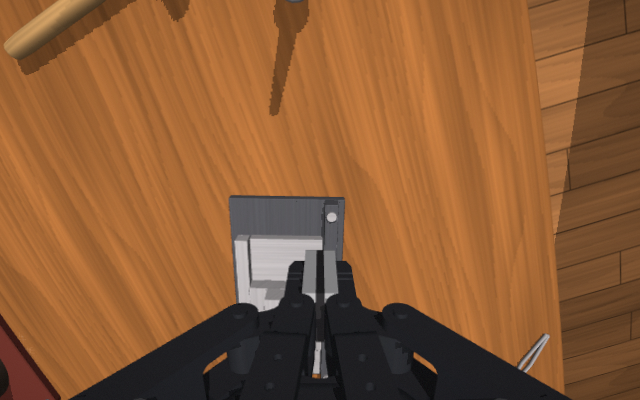

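View pics/s8.png

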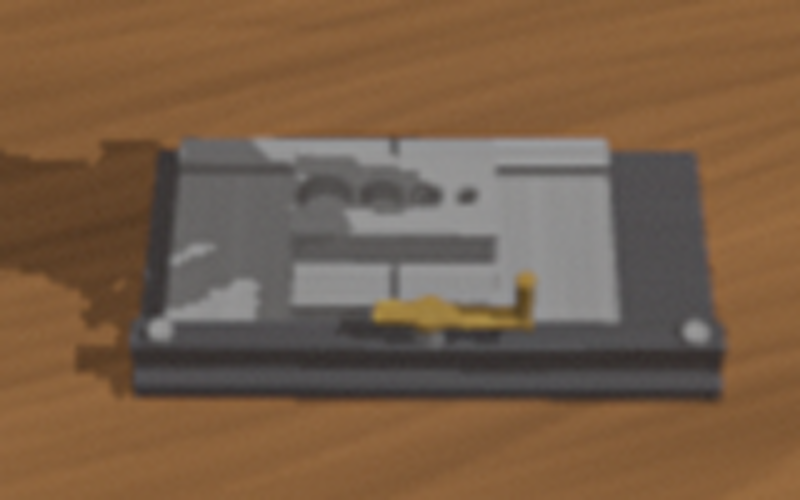

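View pics/t8.png

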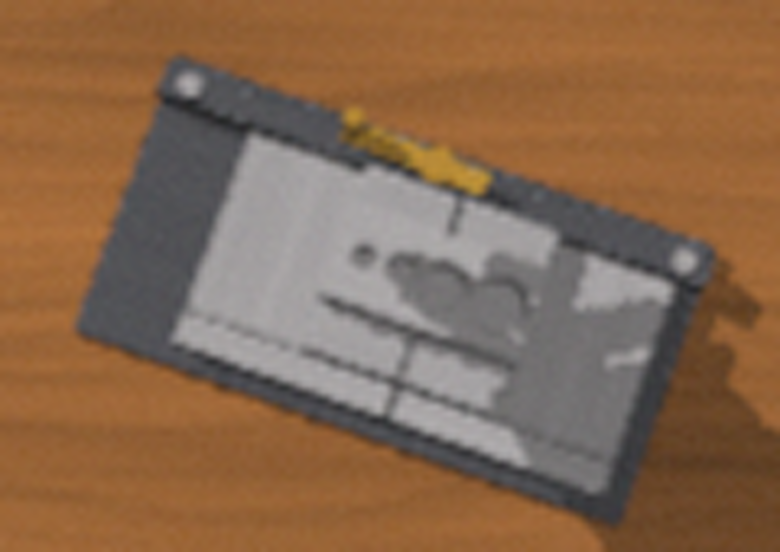

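The lines on the block and rail now meet at about (398,378) in the enlarged top view, and the block looks level. Next is the peg position and the keeper path.

Run:
```python
from h import *
print("peg scene",tobed(cast("scene",[[335-.4,235.6-.4]],.084))*1000,"top",tobed(cast("top",[[262+350/6.5-.4,145+113/6.5-.4]],.084))*1000)
st();mv(bed(.034,.046,.12),RT)
W=[]
for a in range(0,91,10):
    t=np.deg2rad(a);W.append((57.5+45*np.sin(t)-13.5*np.cos(t),45*np.cos(t)+16*np.sin(t)))
print(np.round(W,1).tolist())
```

```text
peg scene [[60.43028595 44.47661309 58.        ]] top [[58.04415674 46.44538042 58.        ]]
t 10.7 bed [ 42.  195.3 234. ] z 260.0 f_bed [-0.1 -0.3 -0.5]
shift [ 0.2803 -0.2982 -0.0167] turn [0.0045 0.0003 0.0024]
[[44.0, 45.0], [52.0, 47.1], [60.2, 47.8], [68.3, 47.0], [76.1, 44.8], [83.3, 41.2], [89.7, 36.4], [95.2, 30.4], [99.5, 23.6], [102.5, 16.0]]
```

Emit:
send_rows:
  steps:
    - [[0.02, -0.09, -0.016], [0, 0, 0], -1]
    - [[0.06, -0.17, -0.016], [0, 0, 0], -1]
    - [[0.11, -0.25, -0.016], [0, 0, 0], -1]
    - [[0.19, -0.298, -0.016], [0, 0, 0], -1]
    - [[0.26, -0.298, -0.016], [0, 0, 0], -1]

```text
time_s: 11.2
ee_pos: [0.6151, 0.008, 0.129]
tool_rot: [0.112, 0.698, -0.113, 0.698]
ft_force: [0.2, 0.3, 0.1]
gripper_width: 0.0001
```

Run:
```python
from h import *
st();mv(bed(.034,.046,.073),RT)
im,d=cams.grab_frame("wrist");cv2.imwrite("pics/w9.png",im)
```

```text
t 11.2 bed [ 33.7  38.5 103. ] z 129.0 f_bed [0.1 0.4 0.1]
shift [0.112  0.0152 0.0006] turn [-0.0142 -0.0011  0.0023]
```

View pics/w9.png

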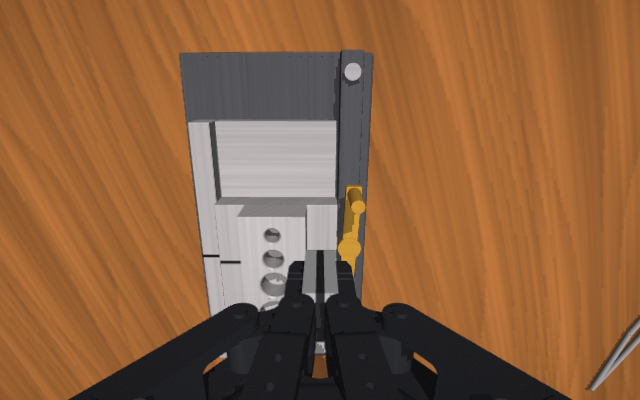

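Emit:
send_rows:
  steps:
    - [[0.05, 0.015, 0], [-0.014, 0, 0], -1]
    - [[0.09, 0.015, 0], [-0.014, 0, 0], -1]
    - [[0.11, 0.015, 0], [-0.014, 0, 0], -1]
    - [[0.11, 0.015, 0], [-0.014, 0, 0], -1]

```text
time_s: 11.65
ee_pos: [0.6188, 0.0211, 0.0745]
tool_rot: [0.107, 0.7, -0.108, 0.698]
ft_force: [-0.2, -0.0, 0.4]
gripper_width: 0.0001
```

Run:
```python
from h import *
st();mv(bed(.044,.045,.073),RT)
im,d=cams.grab_frame("scene");cv2.imwrite("pics/s10.png",cv2.resize(im[180:280,230:390],None,fx=5,fy=5,interpolation=cv2.INTER_CUBIC))
```

```text
t 11.65 bed [33.2 52.1 48.5] z 74.5 f_bed [-0.2 -0.1  0.4]
shift [ 0.003  -0.0144  0.0216] turn [ 0.0148 -0.0047  0.003 ]
```

View pics/s10.png

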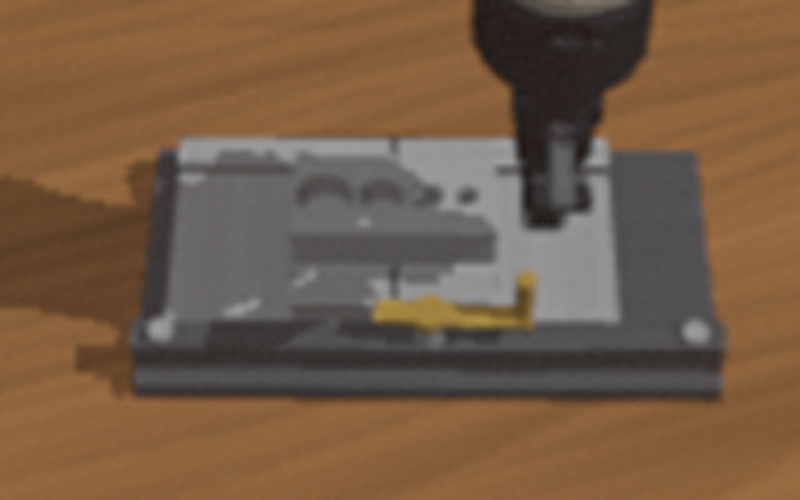

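Emit:
send_rows:
  steps:
    - [[0.008, -0.012, 0.006], [0, 0, 0], -1]
    - [[0.012, -0.012, 0.012], [0, 0, 0], -1]
    - [[0.012, -0.012, 0.018], [0, 0, 0], -1]
    - [[0.012, -0.012, 0.022], [0, 0, 0], -1]

```text
time_s: 12.1
ee_pos: [0.6293, 0.0122, 0.0699]
tool_rot: [0.107, 0.699, -0.107, 0.699]
ft_force: [-0.2, 0.1, 0.4]
gripper_width: -0.0002
```

Run:
```python
from h import *
st();mv(bed(.060,.0475,.068),RT)
```

```text
t 12.1 bed [45.9 46.9 43.9] z 69.9 f_bed [-0.2 -0.   0.4]
shift [0.0038 0.001  0.0281] turn [ 0.0154  0.0011 -0.0003]
```

Emit:
send_rows:
  steps:
    - [[0, 0, 0.006], [0, 0, 0], -1]
    - [[0, 0, 0.014], [0, 0, 0], -1]
    - [[0, 0.001, 0.024], [0, 0, 0], -1]
    - [[0, 0.001, 0.034], [0, 0, 0], -1]
    - [[0, 0, 0.044], [0, 0, 0], -1]

```text
time_s: 12.6
ee_pos: [0.6502, 0.0058, 0.0695]
tool_rot: [0.107, 0.699, -0.107, 0.699]
ft_force: [0.9, 0.6, -0.5]
gripper_width: 0.0003
```

Run:
```python
from h import *
st();mv(bed(.060,.0475,.068),RT)
im,d=cams.grab_frame("scene");cv2.imwrite("pics/s11.png",cv2.resize(im[180:280,230:390],None,fx=5,fy=5,interpolation=cv2.INTER_CUBIC))
```

```text
t 12.6 bed [67.8 47.2 43.5] z 69.5 f_bed [ 0.7  0.9 -0.5]
shift [ 0.003   0.0007 -0.0156] turn [0.0162 0.     0.0002]
```

View pics/s11.png

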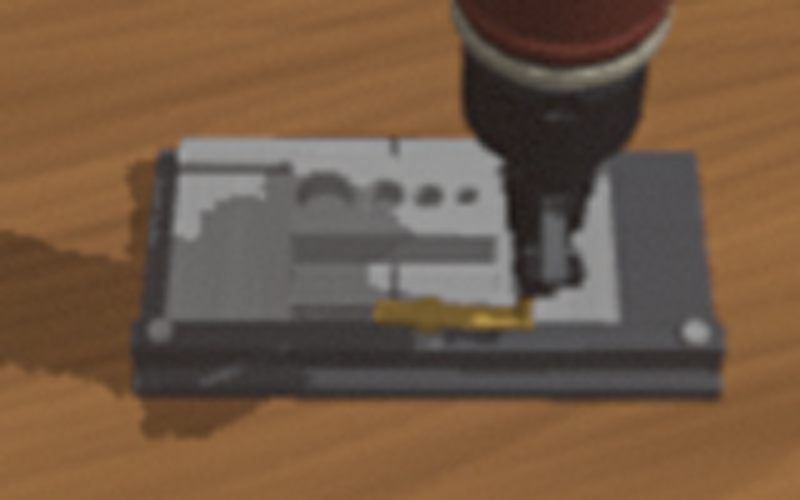

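Run:
```python
from h import *
im,d=cams.grab_frame("wrist");cv2.imwrite("pics/w11.png",im)
im,d=cams.grab_frame("top");cv2.imwrite("pics/t11.png",cv2.resize(im[145:230,262:382],None,fx=6.5,fy=6.5,interpolation=cv2.INTER_CUBIC))
s=st();print(proj("scene",s['ee_pos']),proj("top",s['ee_pos']))
```

```text
t 12.75 bed [67.7 46.8 43.4] z 69.4 f_bed [-0.7 -0.3 -1.3]
[[335.39484949 241.32040686]] [[316.30592279 160.13365723]]
```

View pics/w11.png

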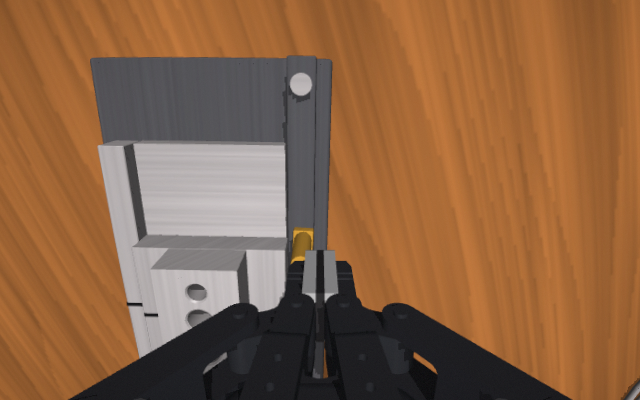

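View pics/t11.png

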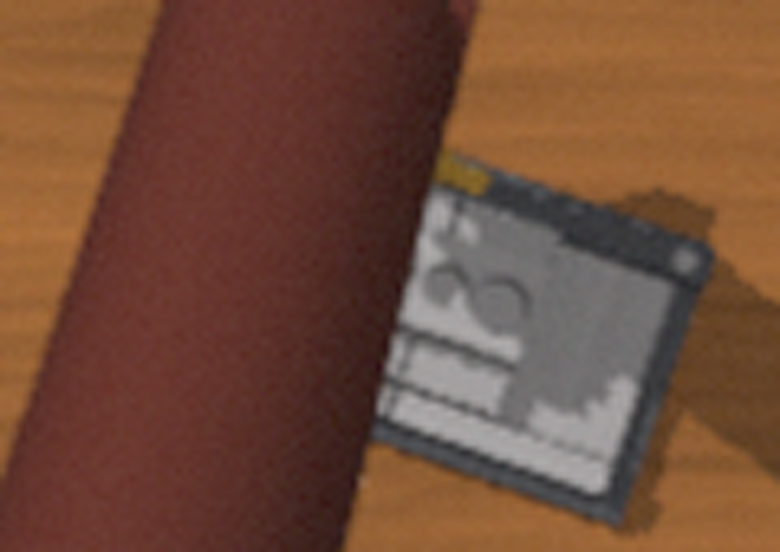

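Run:
```python
from h import *
s=st()
def mark(n,box,f,out):
    im,d=cams.grab_frame(n);r0,r1,c0,c1=box
    z=cv2.resize(im[r0:r1,c0:c1],None,fx=f,fy=f,interpolation=cv2.INTER_CUBIC)
    def dot(P,col):
        q=proj(n,P)[0];cv2.circle(z,(int((q[0]-c0+.5)*f),int((q[1]-r0+.5)*f)),4,col,-1)
    T=R.from_quat(s['tool_rot']).as_matrix()
    for k in(0,.02,.04):dot(s['ee_pos']-T[:,0]*k,(0,0,255))
    dot(bed(.0575,.045,.084),(0,255,0));dot(bed(.0575,.045,.054),(255,0,0));dot(bed(.0575,0,.054),(255,0,0))
    cv2.imwrite(out,z)
    print(n,d[240-3:240+4:2,328:352:3].round(3) if n=="scene" else d[245:275:5,290:345:6].round(3))
mark("scene",(205,265,300,380),10,"pics/s12.png")
mark("wrist",(200,310,250,390),5.5,"pics/w12.png")
```

```text
t 12.75 bed [67.7 46.8 43.4] z 69.4 f_bed [-0.7 -0.3 -1.3]
scene [[0.968 0.987 0.891 0.805 0.805 0.807 0.808 0.988]
 [0.962 0.987 0.893 0.897 0.897 0.988 0.988 0.983]
 [0.945 0.949 0.928 0.984 0.983 0.983 0.983 0.984]
 [0.943 0.946 0.94  0.976 0.978 0.981 0.976 0.977]]
wrist [[0.221 0.183 0.178 0.18  0.198 0.242 0.243 0.258 0.26  0.258]
 [0.221 0.176 0.174 0.155 0.153 0.155 0.155 0.154 0.258 0.258]
 [0.222 0.171 0.168 0.15  0.15  0.149 0.149 0.15  0.26  0.26 ]
 [0.224 0.168 0.168 0.145 0.147 0.145 0.146 0.146 0.262 0.263]
 [0.149 0.148 0.149 0.141 0.142 0.142 0.142 0.141 0.149 0.149]
 [0.145 0.145 0.146 0.138 0.137 0.136 0.138 0.137 0.146 0.145]]
```

View pics/s12.png

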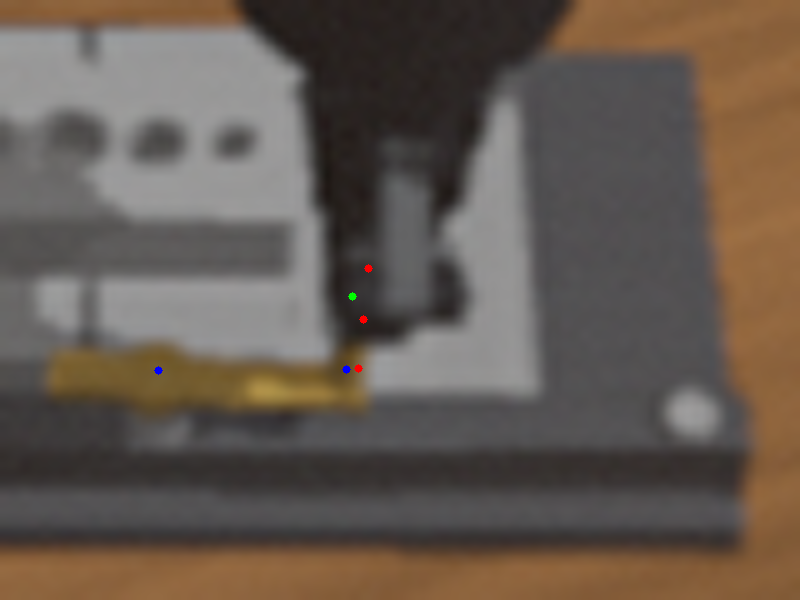

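View pics/w12.png

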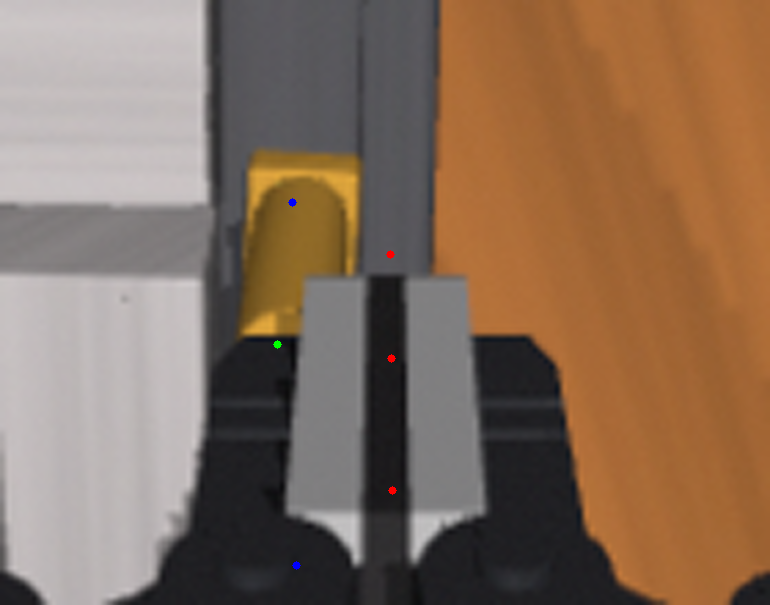

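The fingertips sit about 20 mm higher than the reported TCP suggests: wrist depth at the tip is 0.155 m, where 0.181 was expected. So they passed over the peg without touching it, and the keeper hasn't moved. I'll go back, lower the fingers and try again.

Emit:
send_rows:
  steps:
    - [[0, 0, -0.03], [0, 0, 0], -1]
    - [[0, 0.003, -0.066], [0, 0, 0], -1]
    - [[0, 0.003, -0.066], [0, 0, 0], -1]
    - [[0.02, 0.003, -0.066], [0, 0, 0], -1]
    - [[0.04, 0.003, -0.066], [0, 0, 0], -1]

```text
time_s: 13.35
ee_pos: [0.6194, 0.0171, 0.049]
tool_rot: [0.107, 0.699, -0.107, 0.699]
ft_force: [-0.6, 0.1, -0.9]
gripper_width: -0.0001
```

```bash
cat >> h.py <<'E'
def mark(n,box,f,out):
    s=robot.get_state()
    im,d=cams.grab_frame(n);r0,r1,c0,c1=box
    z=cv2.resize(im[r0:r1,c0:c1],None,fx=f,fy=f,interpolation=cv2.INTER_CUBIC)
    cv2.imwrite(out,z)
E
python3 - <<'E'
from h import *
s=st()
mark("scene",(195,265,290,385),8,"pics/s13.png")
mark("wrist",(0,400,0,640),1,"pics/w13.png")
E
```

```text
t 13.35 bed [34.9 48.5 23. ] z 49.0 f_bed [-0.6 -0.1 -0.9]
```

View pics/s13.png

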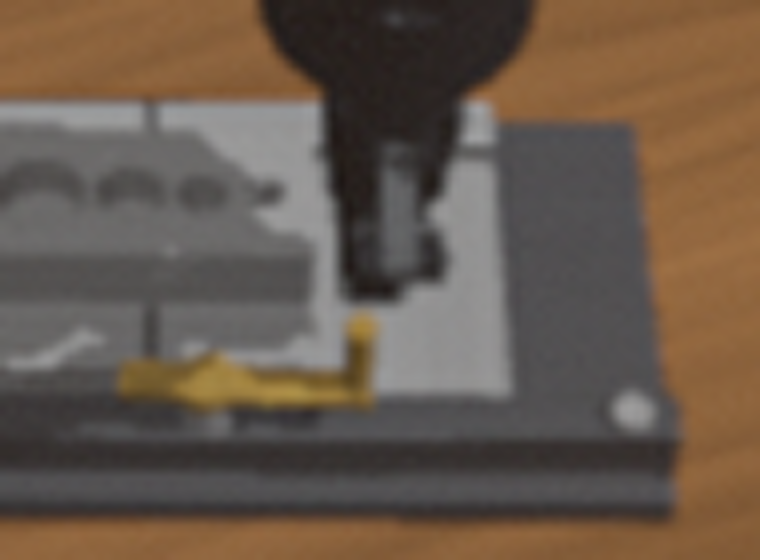

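View pics/w13.png

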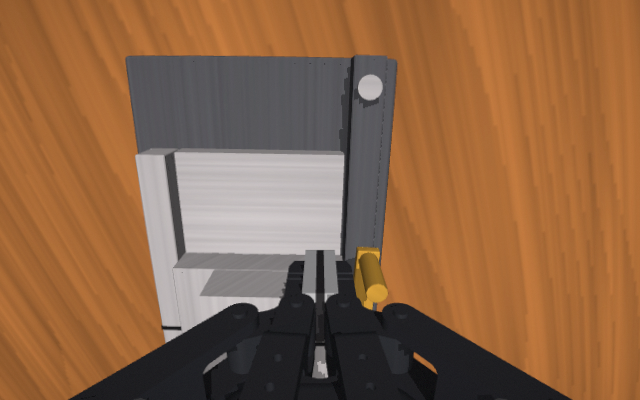

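Emit:
send_rows:
  steps:
    - [[0, -0.002, 0.01], [0, 0, 0], -1]
    - [[0, -0.002, 0.02], [0, 0, 0], -1]
    - [[0, -0.002, 0.028], [0, 0, 0], -1]
    - [[0, -0.002, 0.036], [0, 0, 0], -1]
    - [[0, -0.002, 0.044], [0, 0, 0], -1]

```text
time_s: 13.95
ee_pos: [0.6396, 0.0091, 0.0495]
tool_rot: [0.107, 0.699, -0.108, 0.699]
ft_force: [-2.1, -0.6, -0.3]
gripper_width: -0.0
```

Run:
```python
from h import *
s=st()
mark("scene",(195,265,290,385),8,"pics/s14.png")
mark("wrist",(0,400,0,640),1,"pics/w14.png")
```

```text
t 13.95 bed [56.7 47.1 23.5] z 49.5 f_bed [-1.8 -1.2 -0.3]
```

View pics/s14.png

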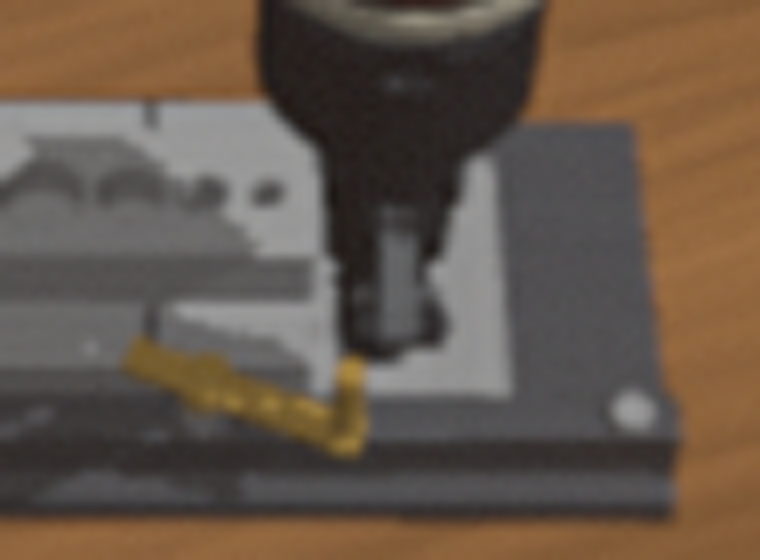

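View pics/w14.png

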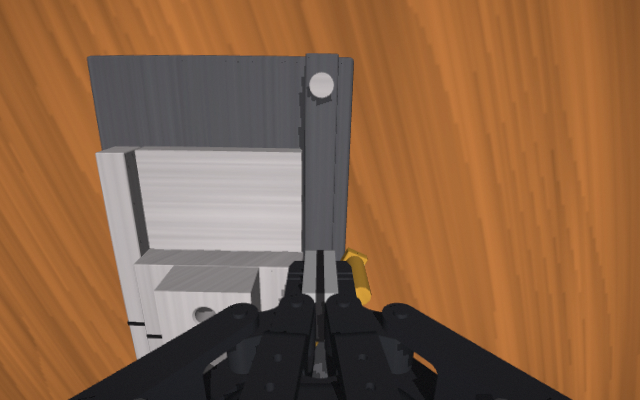

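Emit:
send_rows:
  steps:
    - [[0, 0, 0.012], [0, 0, 0], -1]
    - [[0, -0.002, 0.022], [0, 0, 0], -1]
    - [[0, -0.005, 0.032], [0, 0, 0], -1]
    - [[0, -0.009, 0.042], [0, 0, 0], -1]
    - [[0, -0.014, 0.05], [0, 0, 0], -1]

```text
time_s: 14.55
ee_pos: [0.6612, -0.0051, 0.0494]
tool_rot: [0.107, 0.699, -0.107, 0.699]
ft_force: [-1.9, 0.8, -0.1]
gripper_width: -0.0002
```

Run:
```python
from h import *
s=st()
mark("scene",(195,265,290,385),8,"pics/s15.png")
```

```text
t 14.55 bed [81.6 40.2 23.4] z 49.4 f_bed [-2.   0.2 -0.1]
```

View pics/s15.png

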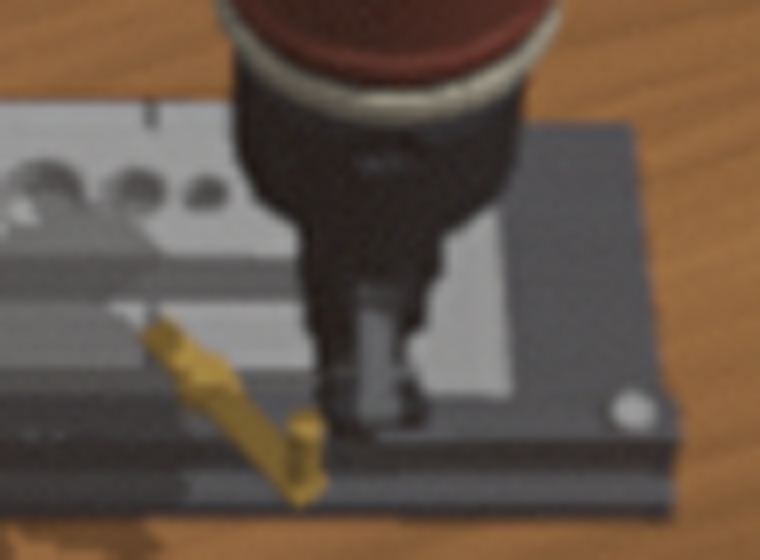

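Emit:
send_rows:
  steps:
    - [[0, -0.006, 0.01], [0, 0, 0], -1]
    - [[0, -0.013, 0.018], [0, 0, 0], -1]
    - [[0, -0.02, 0.025], [0, 0, 0], -1]
    - [[0, -0.028, 0.031], [0, 0, 0], -1]
    - [[0, -0.036, 0.036], [0, 0, 0], -1]

```text
time_s: 15.1
ee_pos: [0.6732, -0.0276, 0.0496]
tool_rot: [0.107, 0.699, -0.107, 0.699]
ft_force: [-1.3, 1.3, -1.7]
gripper_width: 0.0001
```

Run:
```python
from h import *
s=st()
mark("scene",(195,265,290,385),8,"pics/s16.png")
```

```text
t 15.1 bed [99.9 22.5 23.6] z 49.6 f_bed [-1.6  0.8 -1.7]
```

View pics/s16.png

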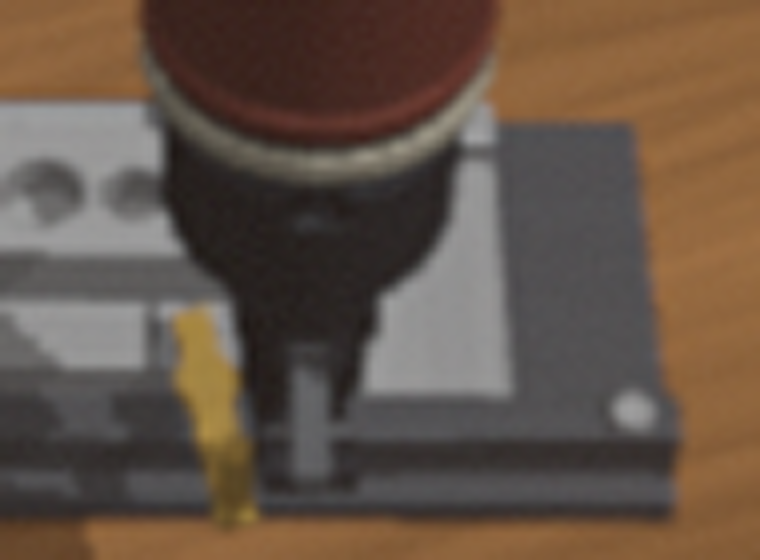

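Emit:
send_rows:
  steps:
    - [[0, -0.003, 0.003], [0, 0, 0], -1]
    - [[0, -0.006, 0.004], [0, 0, 0], -1]
    - [[0, -0.009, 0.004], [0, 0, 0], -1]
    - [[0, -0.011, 0.004], [0, 0, 0], -1]

```text
time_s: 15.55
ee_pos: [0.6735, -0.033, 0.0497]
tool_rot: [0.107, 0.699, -0.107, 0.699]
ft_force: [0.9, 1.0, -0.4]
gripper_width: 0.0005
```

Emit:
send_rows:
  steps:
    - [[0, -0.002, 0], [0, 0, 0], -1]
    - [[0, -0.004, 0], [0, 0, 0], -1]

```text
time_s: 15.75
ee_pos: [0.6727, -0.0349, 0.0496]
tool_rot: [0.107, 0.699, -0.107, 0.699]
ft_force: [1.2, 0.9, -0.5]
gripper_width: 0.0
```

Run:
```python
from h import *
s=st()
mark("scene",(195,265,290,385),8,"pics/s17.png")
```

```text
t 15.75 bed [101.7  15.4  23.6] z 49.6 f_bed [ 0.9  1.2 -0.5]
```

View pics/s17.png

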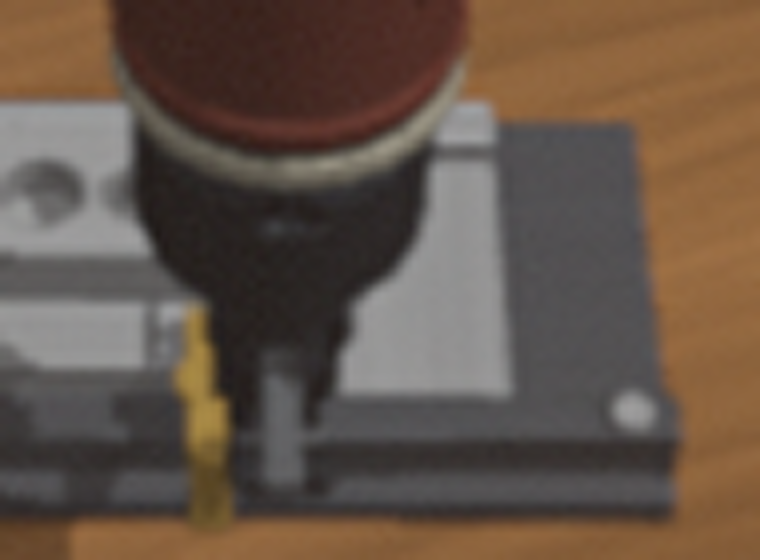

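Nearly closed. I'll keep going in small steps until the force rises at the stop.

Emit:
send_rows:
  steps:
    - [[0, -0.002, 0], [0, 0, 0], -1]
    - [[0, -0.003, 0], [0, 0, 0], -1]

```text
time_s: 16.0
ee_pos: [0.6724, -0.0359, 0.0496]
tool_rot: [0.107, 0.699, -0.107, 0.699]
ft_force: [1.3, 2.9, 1.2]
gripper_width: 0.0002
```

Emit:
send_rows:
  steps:
    - [[0, -0.002, 0], [0, 0, 0], -1]
    - [[0, -0.002, 0], [0, 0, 0], -1]

```text
time_s: 16.2
ee_pos: [0.6723, -0.036, 0.0496]
tool_rot: [0.107, 0.699, -0.106, 0.699]
ft_force: [2.4, 4.0, 0.5]
gripper_width: -0.0001
```

Emit:
send_rows:
  steps:
    - [[0, -0.002, 0], [0, 0, 0], -1]
    - [[0, -0.002, 0], [0, 0, 0], -1]

```text
time_s: 16.4
ee_pos: [0.6723, -0.0361, 0.0497]
tool_rot: [0.107, 0.699, -0.106, 0.699]
ft_force: [3.2, 6.7, 0.2]
gripper_width: -0.0
```

Run:
```python
from h import *
s=st()
```

```text
t 16.4 bed [101.7  14.2  23.7] z 49.7 f_bed [1.  7.4 0.2]
```

The position has stopped and the force is up to 7.4 N, so the keeper is on its stop. I'll back off along +y, raise the arm and check.

Emit:
send_rows:
  steps:
    - [[0, 0.01, 0.002], [0, 0, 0], -1]
    - [[0, 0.05, 0.006], [0, 0, 0], -1]
    - [[-0.08, 0.08, 0.006], [0, 0, 0], -1]
    - [[-0.17, 0.1, 0.006], [0, 0, 0], -1]
    - [[-0.26, 0.14, 0.006], [0, 0, 0], -1]

```text
time_s: 16.9
ee_pos: [0.6951, 0.0275, 0.1809]
tool_rot: [0.107, 0.699, -0.108, 0.699]
ft_force: [1.2, -0.1, 0.6]
gripper_width: 0.0004
```

Emit:
send_rows:
  steps:
    - [[-0.06, 0.07, -0.02], [0, 0, 0], -1]
    - [[-0.12, 0.12, -0.06], [0, 0, 0], -1]
    - [[-0.18, 0.18, -0.1], [0, 0, 0], -1]
    - [[-0.2, 0.22, -0.1], [0, 0, 0], -1]
    - [[-0.2, 0.22, -0.1], [0, 0, 0], -1]

```text
time_s: 17.4
ee_pos: [0.6812, 0.1535, 0.281]
tool_rot: [0.106, 0.699, -0.104, 0.7]
ft_force: [0.1, 0.1, -0.0]
gripper_width: -0.0003
```

Run:
```python
from h import *
s=st()
mark("scene",(185,275,245,385),5.7,"pics/s18.png")
mark("top",(145,230,262,382),6.5,"pics/t18.png")
im,_=cams.grab_frame("top");cv2.imwrite("pics/t18f.png",im)
```

```text
t 17.4 bed [ 51.8 197.3 255. ] z 281.0 f_bed [ 0.1  0.2 -0. ]
```

View pics/s18.png

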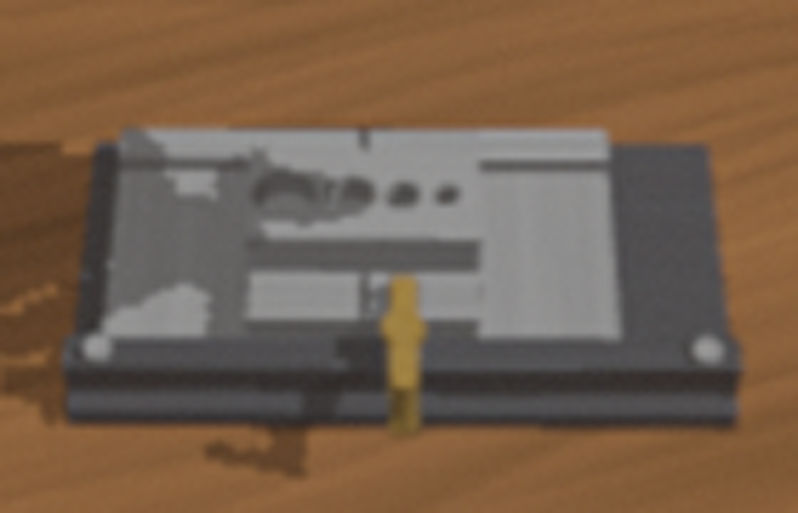

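View pics/t18.png

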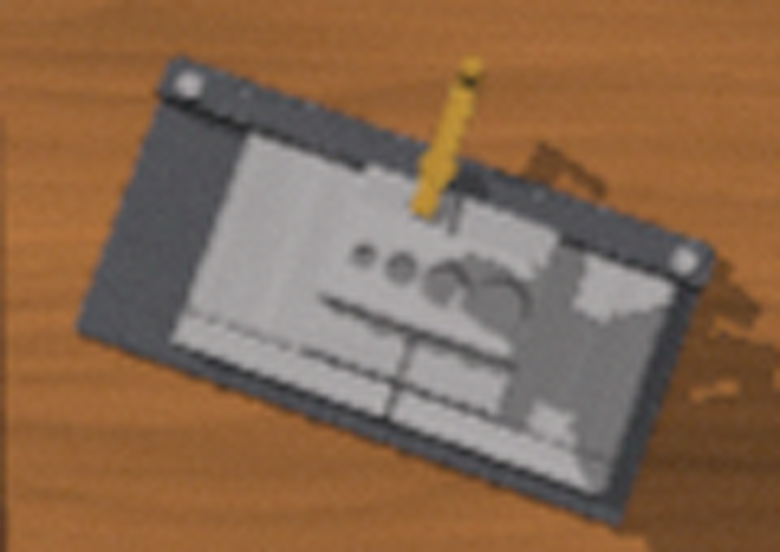

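View pics/t18f.png

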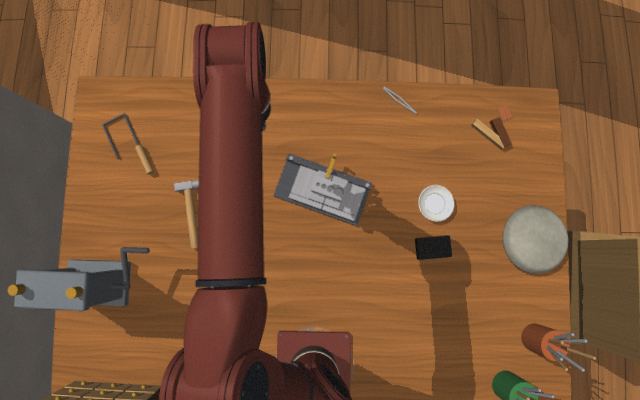

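Run:
```python
from h import *
s=st();print(np.abs(s['joint_velocities']).max());print(robot.close_job())
```

```text
t 17.55 bed [ 53.2 190.9 252.7] z 278.7 f_bed [-0.6 -0.3  0. ]
0.016123670954168823
the job is handed in; nothing more can be done
None
```

The block is seated and the keeper is closed on its stop, and I handed the job in at about 17.5 s of the 66 s allowed.

**Block:** I pushed it from its +y end about 14 mm toward -y, at about 4–5 N. The force then fell to 1.6 N and the block dropped. The line on its shoulder meets the line on the rail in the top view, and the block looks level in the scene view. I judged flatness by eye only, because the depth readings were too noisy to measure it.

**Keeper:** I turned it by its peg with about 2 N until it stopped moving, when the force rose to 7.4 N against the stop. In the top view it stands within about 2° of square to the rail, with its nose over the shoulder.

**What disagreed:** The fingertips looked about 20 mm higher than the reported TCP. Because of that, my first pass at the keeper went over the peg without touching it. I lowered the fingers and the second pass worked.

**At the end:** The dish and charcoal look unmoved in the last top view. The hammer was partly hidden by the arm and the mandrel fully, but I never worked near either. The arm was raised clear of everything when I handed in.

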